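# Load the water samples into the neck rail and lock its gate

## Task

Turn the red stud on the rail's yellow gate back anticlockwise until it springs up, slide the gate fully open, then bring every blue-capped sample bottle upright to the mouth and slide it in under the slotted plate, far enough that all of them stand inside, past the gate. Then slide the gate fully shut, push its red stud right in and turn it a quarter turn clockwise until it locks down. Leave the amber bottle and everything else on the bench where it is.

Things in the scene. Friction and masses are not known exactly. Their poses are not given: they have to be found in the camera images.
- carrier: neck rail fixed to the bench: straight channel 330 mm long along its x axis; origin on the bench, mid-channel, on the centre line; z up. Bottles stand on the bench in it, bodies under a slotted steel plate (110 mm wide, underside 105, top 109 mm up), necks in its 32 mm slot, caps above: lift at most 5 mm inside. Low side rails leave 62 mm for the bodies
- mouth (a point): open end of the channel on the centre line, at bench level, carrier x = -165 mm: bottles enter here and slide along carrier +x. Flared lead-ins, 52 mm to either side, reach out to x = -204 mm
- far_end (a point): inner face of the channel's closed end on the centre line, at bench level, carrier x = +165 mm. Five bottles fit only close up, one behind another from here
- deck (a point): middle of the steel deck beside the mouth that carries the gate, at its top, 109 mm up: carrier x = -140, y = +130 mm. Deck 64 mm along carrier x, 150 mm along y; 10 mm high guide strips along its two edges
- gate (a joint): yellow gate sliding along carrier y on the deck, m: 0 = shut, its tongue (14 mm high, 12 mm wide, at carrier x = -140 mm) across the slot, barring the caps; 0.09 = fully open, tongue tip 60 mm to the +y side of the centre line. Starts shut and locked. Drags with about 4 N, stays where left; move it by the red wing it carries
- plunger (a joint): how far the red stud is pushed down, m: 0 = up, 0.013 = bottom; spring 3 N rising to 8 N. Gate shut: push past 0.010, then turn, and its cross pin hooks under the deck: held at about 0.010, as at the start. Turned back to 0 it springs up and frees the gate. Gate over 2 mm from shut, or stud turned first: the pin meets the deck, no going down
- stud (a joint): turn of the red stud, rad, clockwise seen from above: 0 = stop, free to go in and out (wing along carrier x); 1.5 = stop, a quarter turn on, wing along carrier y. Starts locked at 1.35 to 1.5. Friction 0.03 N m; it stays where it is left
- stud_top (a point): middle of the top of the red stud's wing, on its turning axis; 171 mm above the bench when up. Wing 46 mm long, 14 mm thick, 34 mm high; the gate's surface is 52 mm below its top. With the gate shut it is at carrier x = -140, y = +60 mm, and moves along +y as the gate opens. Grip it across the 14 mm from above
- bottle1: sample bottle, white with a blue cap, 147 mm tall, 0.25 kg, low centre of mass; may be absent (None). Body 54 mm across up to 86 mm, shoulder to 98, neck 24 mm across from 98 to 114, cap 42 mm across from 114 to 147 mm: take it by the cap from above. Origin: centre of its underside, z up; yaw is of no matter
- bottle2: sample bottle, white with a blue cap, 147 mm tall, 0.25 kg, low centre of mass; may be absent (None). Body 54 mm across up to 86 mm, shoulder to 98, neck 24 mm across from 98 to 114, cap 42 mm across from 114 to 147 mm: take it by the cap from above. Origin: centre of its underside, z up; yaw is of no matter
- bottle3: sample bottle, white with a blue cap, 147 mm tall, 0.25 kg, low centre of mass; may be absent (None). Body 54 mm across up to 86 mm, shoulder to 98, neck 24 mm across from 98 to 114, cap 42 mm across from 114 to 147 mm: take it by the cap from above. Origin: centre of its underside, z up; yaw is of no matter
- bottle4: sample bottle, white with a blue cap, 147 mm tall, 0.25 kg, low centre of mass; may be absent (None). Body 54 mm across up to 86 mm, shoulder to 98, neck 24 mm across from 98 to 114, cap 42 mm across from 114 to 147 mm: take it by the cap from above. Origin: centre of its underside, z up; yaw is of no matter
- bottle5: sample bottle, white with a blue cap, 147 mm tall, 0.25 kg, low centre of mass; may be absent (None). Body 54 mm across up to 86 mm, shoulder to 98, neck 24 mm across from 98 to 114, cap 42 mm across from 114 to 147 mm: take it by the cap from above. Origin: centre of its underside, z up; yaw is of no matter
- amber: reagent bottle, same shape and size as the samples but amber with a white cap; not a sample, stays where it is. Origin: centre of its underside
- beaker: glass beaker, 72 mm across, 90 mm tall, a bystander; origin: centre of its underside
- meter: black hand-held meter, 75 x 170 x 35 mm, lying flat, a bystander; origin: centre of its underside, long axis y
- tipbox: blue box of pipette tips with clear lid, 120 x 80 x 68 mm, a bystander; origin: centre of its underside, long axis x
- dishes: stack of clear culture dishes, 90 mm across, 43 mm high, a bystander; origin: centre of its underside
- notebook: paper notebook, 150 x 210 x 12 mm, a bystander; origin: centre of its underside, long axis y
- mug: white cup, 76 mm across, 85 mm tall, a bystander; origin: centre of its underside
Not all that is in view belongs to the job. What is shaped like the bottle1 but purple is not meant.

How it is judged:
By the outcome, as a careful person would: the job done as asked, in the order asked, and still so for the second after the job is handed in, with the robot touching nothing.
Of bottle1, bottle2, bottle3, bottle4, bottle5 only 3 to 5 are there at a start; the rules pass over those that are not, and their reading is None.
At some moment in a run one of bottle1, bottle2, bottle3, bottle4, bottle5 may be knocked a few centimetres aside while the robot is not near it.
Once in a run the grip may slacken for a moment while it holds something.
It also fails if it takes over 210 s, if anything falls off the work surface, if the arm or the gripper's body presses on something with over 40 N, if the wrist force passes 120 N, or if a joint passes its speed limit or range.

## Robot

A 7-joint arm with a two-finger parallel gripper is mounted at the origin on the work surface. World frame = base frame: x ahead of the robot, y to its left, z up, the work surface at z = 0. Lengths are in m, angles in rad, forces in N, time in s.
With the tool pointing down it reaches from about 0.4 to 0.85 m from the base axis. Payload 10.4 kg.
Tool frame: the origin (TCP) lies midway between the tips of the shut fingers; the grasp point (between the pads) lies 19 mm behind it (r.grasp_offset is the distance from the TCP to the grasp point, in m); z points along the fingers, y is the line along which they close (so a half turn about z gives the same grasp; the last joint's range is limited). The gripper opens to 87 mm and grips with 3 to 60 N. Pads are 19 mm wide; open, the fingers measure 117 mm over their backs; the gripper's body (75 mm by 190 mm) begins 51 mm behind the grasp point.
Start: joints at [-1.161, 0.332, -0.065, 1.46, 0.022, 1.35, -0.088], TCP at [0.262, 0.567, 0.223] pointing down, gripper open.
Joint ranges: [-2.6, 2.6], [-0.5, 2.12], [-1.47, 1.34], [0.16, 2.42], [-1.27, 4.41], [0.06, 2.06], [-2.6, 2.6]. Speed limits (rad/s): [2.22, 2.22, 2.79, 2.79, 3.14, 3.14, 3.14].

## Interface

Orientations are given as a unit quaternion [x, y, z, w].
In Python, from bench import r gives the robot as it stands.
- The arm moves only by the tool drive_tool, never from a script. Its argument "moves" is a list that holds one entry, the list of rows, each a list of 7 numbers: the shift along the tool's x, y, z in m, then the turn, a rotation vector about the tool's x, y, z in rad, then the opening, from 0 (shut) to 1 (fully open). In form: [[[tx, ty, tz, ax, ay, az, jaw], ...]]. A call has 1 to 10 rows; each row shifts and turns the commanded pose from where the row before left it, along the tool's axes as they then stand; what a row does not reach is not made up. A row lasts 1/10 s, in which the tool goes at most 50 mm and 8.59 degrees, less where a joint would pass 70% of its speed; a pose out of reach is approached as far as the arm can. A call is refused whole if a number of a shift passes 0.05 or a number of a turn 0.15, either way. A call with a gripper value outside its range is refused whole. The fingers move at their own pace and stop on an object; "squeeze" is the grip in N (left out, the last holds). Time passes only in rows, so rows that do not move let the fingers close. It gives the time, the measured TCP pose, the force, the opening and the grip force at its end, in the units of the state.
- r.read_state(): the state, without advancing time (a new reading comes with each control period).
- r.camera(name): name is "side" or "top"; returns the picture (384x512x3 uint8, red, green, blue); there is no depth.
- r.camera_info(name): a dict with "mtx" (3x3 intrinsics, pixels), "rvec" (rotation vector, rad) and "tvec" (3), from world to camera coordinates, as OpenCV has them. Camera axes: x right, y down, z forward; pixel columns grow to the right and rows downward; lengths in m; the calibration is good to about 2 mm. A picture is of the moment at which its call begins. camera_info takes no time and is no camera call.
- r.close_job(): hands the job in; it is judged then, once.
Trained networks look in the newest picture that a camera, given by its name, has taken for a name from the list of things; names that differ only in an ending like _2 or _b are one class to them, and where a whole thing is asked for, a point or a joint stands for the part that bears it (a point fixed in the world has none). Each returns a list of dicts, best first, with "conf" (0 to 1); they miss things now and then, are a little off and sometimes report something else, mostly with a low value. They report only what shows in the picture. A call takes as long as a camera call. They do not tell look-alikes from the thing itself.
- r.find_in(camera, query): "bbox" ([left, top, right, bottom] in pixels, round what is visible of it).
- r.place_of(camera, query): "at" ([column, row] in pixels: a listed point, or the origin of a listed thing).
The state is a dict: "time": time; "joint_positions": joint angles; "joint_vel": joint speeds; "joint_torque": joint torques, N m; "ee_pos": TCP position; "eef_rot": TCP orientation; "ft_force": force on the tool from outside, world axes, zero at the start; "torque": the same for the moment, N m; "width": finger opening in m; "grip_force": force on a finger pad.
Only numpy, scipy, OpenCV 4.12 (cv2) and the standard library are available. Lean on these libraries where they do the work, as an engineer would, in place of code of your own. Each camera call takes 0.05 s, during which the arm holds its last target. There are 200 camera calls.

## Working session

There is one attempt and no reset: what is moved stays moved. The work goes in short steps, Python scripts to look and compute and a tool call to move; the robot and the scene stay as the last step left them, time stands still between calls to the robot, and variables do not carry over. Pictures are saved under pics/ and viewed, at most 14 in all, crops included, and the job is handed in when it is done.

Besides the shell and the picture viewer there is one more tool, called after "Call:" as a command line: name --argument value ..., lists and objects as JSON in quotes. drive_tool: Moves the arm, as the interface text tells. Its arguments: {"type":"object","properties":{"moves":{"type":"array"},"squeeze":{"type":"number"}},"required":["moves"]}

```bash
mkdir -p pics; ls
cat > h.py <<'E'
import numpy as np,cv2
from bench import r
from scipy.spatial.transform import Rotation as R
def ray(cam,px):
    i=r.camera_info(cam);K=np.array(i["mtx"],float);M=cv2.Rodrigues(np.array(i["rvec"],float))[0];t=np.array(i["tvec"],float).ravel()
    d=M.T@np.linalg.inv(K)@np.array([px[0],px[1],1.]);return -M.T@t,d
def at(cam,px,z):
    c,d=ray(cam,px);return c+d*(z-c[2])/d[2]
def proj(cam,P):
    i=r.camera_info(cam);return cv2.projectPoints(np.array(P,float).reshape(-1,3),np.array(i["rvec"],float),np.array(i["tvec"],float),np.array(i["mtx"],float),None)[0].reshape(-1,2)
def snap(cam,name):
    p=r.camera(cam);cv2.imwrite(f"pics/{name}.png",cv2.cvtColor(p,cv2.COLOR_RGB2BGR));return p
E
python3 - <<'E'
from h import *
np.set_printoptions(precision=3,suppress=True)
a=snap("top","t0");b=snap("side","s0")
for c in("top","side"):
    print(c,"cam",ray(c,(256,192)))
    for q in("mouth","far_end","deck","stud_top"):
        z={"mouth":0,"far_end":0,"deck":.109,"stud_top":.161}[q]
        for d in r.place_of(c,q)[:2]: print(q,np.array(d["at"]),round(d["conf"],2),at(c,d["at"],z))
    for q in ("bottle1","amber"):
        for d in r.place_of(c,q): print(q,np.array(d["at"]),round(d["conf"],2),at(c,d["at"],0))
s=r.read_state();print(s["time"],s["ee_pos"],s["eef_rot"],s["width"],s["ft_force"]);print(R.from_quat(s["eef_rot"]).as_matrix())
E
```

```text
pics
top cam (array([ 0.486, -0.031,  1.178]), array([ 0.087, -0.005, -0.996]))
far_end [328.6 206.7] 0.56 [ 0.538 -0.276  0.   ]
far_end [277.7 212.4] 0.2 [ 0.521 -0.108  0.   ]
deck [225.9 176.5] 0.75 [0.628 0.054 0.109]
stud_top [229.9 194.4] 0.5 [0.569 0.038 0.161]
stud_top [276.2 210.3] 0.27 [ 0.522 -0.093  0.161]
bottle1 [151.7 238.1] 0.95 [0.44  0.308 0.   ]
bottle1 [155.8 175. ] 0.87 [0.65  0.297 0.   ]
bottle1 [181.4 210.6] 0.69 [0.53 0.21 0.  ]
bottle1 [123.2 223.8] 0.64 [0.488 0.403 0.   ]
bottle1 [181.8 241. ] 0.56 [0.43  0.208 0.   ]
amber [149.5 203. ] 0.68 [0.556 0.317 0.   ]
side cam (array([ 0.392, -1.045,  0.961]), array([ 0.135,  0.77 , -0.624]))
mouth [231.4 211.6] 0.64 [0.508 0.057 0.   ]
far_end [264.6 290.5] 0.63 [ 0.554 -0.265  0.   ]
deck [276.6 180.4] 0.73 [0.645 0.051 0.109]
stud_top [250.5 170.5] 0.66 [0.565 0.041 0.161]
stud_top [301.2 335.4] 0.31 [ 0.577 -0.518  0.161]
bottle1 [228.3 181.2] 0.67 [0.518 0.212 0.   ]
bottle1 [265.4 163.4] 0.64 [0.659 0.294 0.   ]
bottle1 [263.  181.6] 0.63 [0.632 0.192 0.   ]
bottle1 [200.6 185.1] 0.62 [0.425 0.205 0.   ]
bottle1 [209.4 152.5] 0.58 [0.471 0.392 0.   ]
bottle1 [203.1 167.6] 0.49 [0.441 0.302 0.   ]
amber [232.4 161.4] 0.61 [ 0.546  0.324 -0.   ]
0.7 [0.262 0.567 0.223] [ 0.215  0.977  0.    -0.   ] 0.08672727118701769 [-0.137  0.4    0.027]
[[-0.908  0.419  0.   ]
 [ 0.419  0.908  0.   ]
 [ 0.     0.    -1.   ]]
```

Run:
```python
import cv2
a=cv2.imread("pics/t0.png");b=cv2.imread("pics/s0.png")
cv2.imwrite("pics/t0c.png",cv2.resize(a[100:300,80:346],None,fx=3,fy=3,interpolation=2))
cv2.imwrite("pics/s0c.png",cv2.resize(b[110:310,150:416],None,fx=3,fy=3,interpolation=2))
```

```text
(no output)
```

View pics/t0c.png

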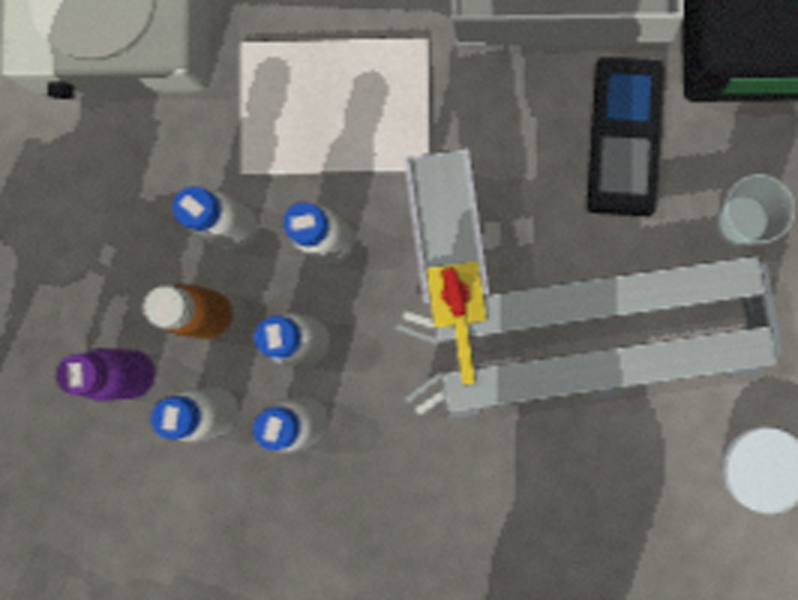

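View pics/s0c.png

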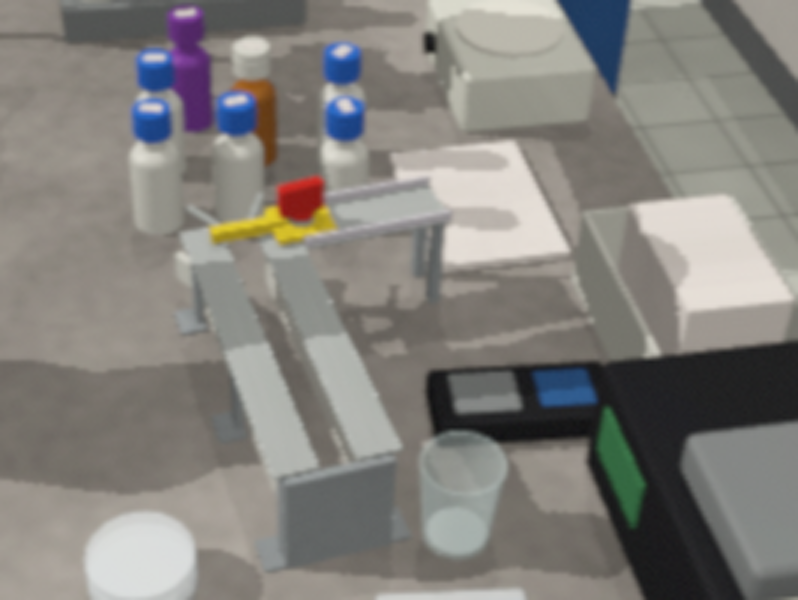

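The top crop shows five blue bottles with caps at about crop (197,208), (305,225), (278,338), (177,417) and (277,428). The purple look-alike is at (85,375) and the amber bottle at (168,306). The rail runs right to left with its mouth on the left. The gate is shut with its wing across, at (453,293).

```bash
cat >> h.py <<'E'
def blobs(img,cam,z=.133,lo=25):
    h=cv2.cvtColor(img,cv2.COLOR_RGB2HSV)
    m=cv2.inRange(h,(105,150,60),(125,255,255))
    m=cv2.morphologyEx(m,cv2.MORPH_CLOSE,np.ones((5,5),np.uint8))
    n,_,st,c=cv2.connectedComponentsWithStats(m)
    return [(c[i],int(st[i,4]),at(cam,c[i],z)) for i in range(1,n) if st[i,4]>lo]
E
python3 - <<'E'
from h import *
from scipy.optimize import least_squares
np.set_printoptions(precision=4,suppress=True)
img=cv2.cvtColor(cv2.imread("pics/t0.png"),cv2.COLOR_BGR2RGB);sd=cv2.cvtColor(cv2.imread("pics/s0.png"),cv2.COLOR_BGR2RGB)
for b in blobs(img,"top"):print("cap",*b)
for b in blobs(sd,"side"):print("side cap",*b)
T=[((-.165,-.055,.109),(449,414)),((-.172,.205,.119),(407,158)),((-.108,.205,.119),(468,150)),((.168,-.055,.109),(777,365)),((-.140,-.03,.119),(469,383)),((.165,.055,.109),(763,258))]
S=[((.168,-.055,.109),(280,478)),((.168,.055,.109),(398,450))]
red=lambda im:[ (lambda m:np.argwhere(m)[:,::-1].mean(0))((im[...,0]>120)&(im[...,1]<60)&(im[...,2]<60)) ][0]
rt=red(img);rs=red(sd);print("red",rt,rs)
def W(p,P):
    c,s=np.cos(p[2]),np.sin(p[2]);P=np.array(P);return np.array([p[0]+c*P[0]-s*P[1],p[1]+s*P[0]+c*P[1],P[2]])
def f(p):
    e=[]
    for P,q in T:e+=list(proj("top",W(p,P))[0]-np.array(q)/3-(80,100))
    for P,q in S:e+=list(proj("side",W(p,P))[0]-np.array(q)/3-(150,110))
    st=(-.14,.06,.147)
    e+=list(proj("top",W(p,st))[0]-rt)+list(proj("side",W(p,st))[0]-rs)
    return np.array(e)
o=least_squares(f,[.53,-.1,-1.43],loss="soft_l1");p=o.x
print(p,f(p).reshape(-1,2))
print("ex",W(p,(1,0,0))[:2]-p[:2],"stud",W(p,(-.14,.06,.16)),"mouth",W(p,(-.165,0,0)),"far",W(p,(.165,0,0)))
m=(img[...,0]>120)&(img[...,1]<60)&(img[...,2]<60);q=np.argwhere(m)[:,::-1].astype(np.float32);print(cv2.minAreaRect(q),[at("top",a,.155) for a in cv2.boxPoints(cv2.minAreaRect(q))])
E
```

```text
cap [431.6526 124.8211] 475 [ 0.7722 -0.5604  0.133 ]
cap [289.2657 131.9517] 207 [ 0.7561 -0.1377  0.133 ]
cap [144.9341 169.1198] 167 [0.6492 0.2924 0.133 ]
cap [364.0612 186.148 ] 196 [ 0.5914 -0.3539  0.133 ]
cap [181.9091 174.3864] 132 [0.6322 0.1823 0.133 ]
cap [ 25.6606 181.8716] 218 [0.6151 0.6477 0.133 ]
cap [  3.7636 182.6818] 110 [0.6134 0.7133 0.133 ]
cap [ 24.6425 206.8552] 221 [0.5408 0.6476 0.133 ]
cap [  3.1744 207.407 ] 86 [0.5398 0.7115 0.133 ]
cap [172.3304 212.2087] 115 [0.5206 0.2098 0.133 ]
cap [  2.6267 232.3733] 75 [0.4663 0.7096 0.133 ]
cap [ 23.4843 232.3139] 223 [0.4659 0.6478 0.133 ]
cap [138.3721 238.7674] 129 [0.444  0.3086 0.133 ]
cap [171.6947 242.1908] 131 [0.4332 0.2109 0.133 ]
cap [  2.082  257.4918] 61 [0.3933 0.7077 0.133 ]
cap [ 22.2915 258.1076] 223 [0.391  0.6481 0.133 ]
side cap [236.9043   3.9304] 115 [0.7419 1.6253 0.133 ]
side cap [318.8518  47.1262] 12288 [1.0245 0.9649 0.133 ]
side cap [202.5016  41.934 ] 2576 [0.5114 1.1029 0.133 ]
side cap [88.5997 46.0997] 2316 [0.0028 1.1281 0.133 ]
side cap [218.3082  81.5849] 159 [0.5398 0.6841 0.13
[... 285 characters left out ...]
e cap [264.3398 150.2718] 103 [0.6313 0.1792 0.133 ]
side cap [200.1489 151.4362] 94 [0.4321 0.2036 0.133 ]
side cap [337.6326 238.6279] 215 [ 0.7409 -0.2393  0.133 ]
red [230.7671 197.1233] [249.6667 175.86  ]
[ 0.5203 -0.1114 -1.4376] [[-0.5266 -0.3313]
 [-0.9191 -0.5091]
 [-0.2345 -0.8779]
 [ 0.7146  0.0442]
 [-0.2324  0.5126]
 [-1.5805 -0.4761]
 [-3.3704  1.5326]
 [ 0.7655  1.0896]
 [ 0.5223  0.3505]
 [-0.3113 -0.0272]]
ex [ 0.1328 -0.9911] stud [0.5611 0.0354 0.16  ] mouth [0.4983 0.0522 0.    ] far [ 0.5422 -0.2749  0.    ]
((231.5, 197.0), (7.0, 14.0), 0.0) [array([0.5418, 0.0444, 0.155 ]), array([0.5823, 0.0442, 0.155 ]), array([0.582, 0.024, 0.155]), array([0.5416, 0.0243, 0.155 ])]
```

Call:
drive_tool --moves '[[[-0.033,-0.0238,0,0,0,0,1],[-0.033,-0.0238,0,0,0,0,1],[-0.033,-0.0238,0,0,0,0,1],[-0.033,-0.0238,0,0,0,0,1],[-0.033,-0.0238,0,0,0,0,1],[-0.033,-0.0238,0,0,0,0,1],[-0.033,-0.0238,0,0,0,0,1],[-0.033,-0.0238,0,0,0,0,1],[-0.033,-0.0238,0,0,0,0,1],[-0.033,-0.0238,0,0,0,0,1]]]'

```text
time: 1.7
ee_pos: [0.4625, 0.2114, 0.2229]
eef_rot: [0.215, 0.977, 0.0, 0.0]
ft_force: [0.2, 0.1, 0.8]
width: 0.0866
grip_force: 0.0
```

Call:
drive_tool --moves '[[[-0.033,-0.0238,0,0,0,0,1],[-0.033,-0.0238,0,0,0,0,1],[-0.033,-0.0238,0,0,0,0,1],[-0.033,-0.0238,0,0,0,0,1],[-0.033,-0.0238,0,0,0,0,1],[0,0,0,0,0,0.14,1],[0,0,0,0,0,0.14,1],[0,0,0,0,0,0.14,1],[0,0,0,0,0,0.14,1],[0,0,0,0,0,0.14,1]]]'

```text
time: 2.7
ee_pos: [0.5618, 0.0357, 0.2226]
eef_rot: [0.539, 0.842, 0.0, 0.0]
ft_force: [0.0, -0.6, 0.0]
width: 0.0869
grip_force: 0.0
```

Call:
drive_tool --moves '[[[0,0,0,0,0,0.14,1],[0,0,0,0,0,0.14,1],[0,0,0,0,0,0.14,1],[0,0,0,0,0,0.14,1],[0,0,0,0,0,0.14,1],[0,0,0,0,0,0.14,1],[0,0,0,0,0,0.14,1],[0,0,0,0,0,0.14,1],[0,0,0,0,0,0.14,1],[0,0,0,0,0,0.14,1]]]'

```text
time: 3.7
ee_pos: [0.5618, 0.0358, 0.2226]
eef_rot: [0.955, 0.297, 0.0, -0.0]
ft_force: [0.4, -0.4, -1.0]
width: 0.087
grip_force: 0.0
```

```bash
cat > st.py <<'E'
from h import *
import sys
np.set_printoptions(precision=4,suppress=True)
s=r.read_state();M=R.from_quat(s["eef_rot"]).as_matrix();e=np.array(s["ee_pos"])
print("t",round(s["time"],2),"ee",e,"yaw tool-y deg",round(np.degrees(np.arctan2(M[1,1],M[0,1])),1),"z",M[:,2],"w",round(s["width"],4),"F",np.array(s["ft_force"]),"T",np.array(s["torque"]),"q",np.array(s["joint_positions"]))
if len(sys.argv)>1:
    g=np.array([float(a) for a in sys.argv[1:4]]);print("tool shift to goal",M.T@(g-e))
E
python3 st.py .561 .0355 .133
```

```text
t 3.7 ee [0.5618 0.0358 0.2226] yaw tool-y deg -55.4 z [ 0.0002  0.0002 -1.    ] w 0.087 F [ 0.3829 -0.4074 -0.9888] T [-0.081   0.1587  0.0145] q [-0.6637  0.2088  0.602   1.6584 -0.122   1.312  -1.0082]
tool shift to goal [-0.0008 -0.0002  0.0896]
```

Call:
drive_tool --moves '[[[0,0,0.015,0,0,0.125,1],[0,0,0.015,0,0,0.125,1],[0,0,0.015,0,0,0,0.5],[0,0,0.015,0,0,0,0.5],[0,0,0.015,0,0,0,0.5],[0,0,0.013,0,0,0,0.5],[0,0,0,0,0,0,0.3],[0,0,0,0,0,0,0],[0,0,0,0,0,0,0],[0,0,0,0,0,0,0]]]' --squeeze 15

```text
time: 4.7
ee_pos: [0.5622, 0.0357, 0.1352]
eef_rot: [0.984, 0.178, 0.001, -0.0]
ft_force: [0.1, 0.4, -1.4]
width: 0.0307
grip_force: 0.0
```

Call:
drive_tool --moves '[[[0,0,0,0,0,0,0],[0,0,0,0,0,0,0],[0,0,0,0,0,0,0]]]'

```text
time: 5.0
ee_pos: [0.5618, 0.0361, 0.1348]
eef_rot: [0.984, 0.179, 0.0, -0.0]
ft_force: [-1.6, 1.6, 2.8]
width: 0.0139
grip_force: 15.0
```

```bash
python3 st.py; python3 -c "
from h import *
a=snap('side','s1');b=snap('top','t1')
c=np.hstack([cv2.resize(a[120:240,190:323],None,fx=3,fy=3),cv2.resize(b[140:260,170:303],None,fx=3,fy=3)]);cv2.imwrite('pics/c1.png',c[...,::-1])"
```

```text
t 5.0 ee [0.5618 0.0361 0.1348] yaw tool-y deg -69.4 z [ 0.0002  0.0006 -1.    ] w 0.0139 F [-1.5633  1.6074  2.8091] T [0.208  0.4077 0.0056] q [-0.6639  0.2918  0.6135  1.7681 -0.184   1.1389 -1.2046]
```

View pics/c1.png

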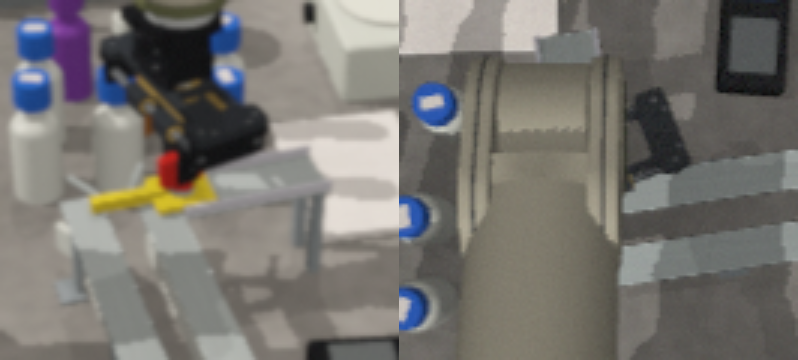

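The wing is gripped flat (opening 13.9 mm). In the side crop it shows between the fingers at about (175,170).

Call:
drive_tool --moves '[[[0,0,0,0,0,-0.12,0],[0,0,0,0,0,-0.14,0],[0,0,0,0,0,-0.14,0],[0,0,0,0,0,-0.14,0],[0,0,0,0,0,-0.14,0],[0,0,0,0,0,-0.14,0],[0,0,0,0,0,-0.14,0],[0,0,0,0,0,-0.14,0],[0,0,0,0,0,-0.14,0],[0,0,0,0,0,-0.12,0]]]'

```text
time: 6.1
ee_pos: [0.5619, 0.0359, 0.1351]
eef_rot: [0.651, 0.759, 0.0, -0.0]
ft_force: [-2.7, 1.8, 6.4]
width: 0.0141
grip_force: 15.0
```

Call:
drive_tool --moves '[[[0,0,0,0,0,0,0],[0,0,0,0,0,0,0]]]'

```text
time: 6.3
ee_pos: [0.5619, 0.0359, 0.1351]
eef_rot: [0.653, 0.758, 0.0, -0.0]
ft_force: [-2.5, 0.1, 6.6]
width: 0.0139
grip_force: 15.0
```

```bash
python3 st.py
```

```text
t 6.3 ee [0.5619 0.0359 0.1351] yaw tool-y deg 8.5 z [ 0.0004  0.0006 -1.    ] w 0.0139 F [-2.5136  0.135   6.5562] T [ 0.1566  0.6553 -0.0461] q [-0.4978  0.2696  0.4132  1.7597 -0.1189  1.1362  0.1005]
```

Call:
drive_tool --moves '[[[0,0,-0.004,0,0,0,0],[0,0,-0.004,0,0,0,0],[0,0,-0.003,0,0,0,0],[0,0,0,0,0,0,0],[0,0,0,0,0,0,0]]]'

```text
time: 6.8
ee_pos: [0.5616, 0.0359, 0.145]
eef_rot: [0.653, 0.757, -0.0, -0.0]
ft_force: [2.3, 2.2, -6.4]
width: 0.014
grip_force: 15.0
```

```bash
python3 st.py
```

```text
t 6.8 ee [0.5616 0.0359 0.145 ] yaw tool-y deg 8.5 z [-0.0005  0.     -1.    ] w 0.014 F [ 2.2529  2.1823 -6.4315] T [ 0.4395 -0.4885 -0.1129] q [-0.5006  0.2597  0.4151  1.7491 -0.1134  1.1568  0.096 ]
```

Call:
drive_tool --moves '[[[0,0.005,0.001,0,0,0,0],[0,0.011,0,0,0,0,0],[0,0.011,0,0,0,0,0],[0,0.011,0,0,0,0,0],[0,0.011,0,0,0,0,0],[0,0.011,0,0,0,0,0],[0,0.011,0,0,0,0,0],[0,0.01,0,0,0,0,0],[0,0.008,0,0,0,0,0],[0,0.004,0,0,0,0,0]]]'

```text
time: 7.8
ee_pos: [0.6518, 0.0482, 0.1433]
eef_rot: [0.653, 0.757, -0.003, -0.002]
ft_force: [-22.1, -4.7, 3.9]
width: 0.0141
grip_force: 15.0
```

```bash
python3 st.py
```

```text
t 7.8 ee [0.6518 0.0482 0.1433] yaw tool-y deg 8.4 z [-0.0068 -0.0017 -1.    ] w 0.0141 F [-22.0836  -4.6722   3.93  ] T [-1.1539  5.1437 -0.1088] q [-0.4447  0.4678  0.4077  1.4917 -0.1897  1.2284  0.136 ]
```

Call:
drive_tool --moves '[[[0,-0.003,0,0,0,0,0],[0,0,0,0,0,0,0.5],[0,0,0,0,0,0,0.5],[0,0,-0.015,0,0,0.012,0.5],[0,0,-0.02,0,0,0,0.9],[0,0,-0.03,0,0,0,0.9],[0.02,-0.01,-0.03,0,0,0,0.9],[0.03,-0.02,0,0,0,0,0.9],[0.04,-0.02,0,0,0,0,0.9],[0.04,-0.02,0,0,0,0,0.9]]]'

```text
time: 8.8
ee_pos: [0.5633, 0.1695, 0.2413]
eef_rot: [0.658, 0.753, 0.001, 0.0]
ft_force: [0.4, 0.7, -0.5]
width: 0.0754
grip_force: 0.0
```

```bash
cat > caps.py <<'E'
from h import *
np.set_printoptions(precision=3,suppress=True)
for c in("side","top"):
    im=snap(c,"x_"+c)
    print(c,[x for x in [b[2][:2] for b in blobs(im,c)] if .38<x[0]<.7 and -.32<x[1]<.42])
E
python3 caps.py; python3 st.py .521 .207 .116; python3 -c "
import cv2,numpy as np
a=cv2.imread('pics/x_side.png');b=cv2.imread('pics/x_top.png')
cv2.imwrite('pics/c2.png',np.hstack([cv2.resize(a[120:240,190:323],None,fx=3,fy=3),cv2.resize(b[140:260,110:243],None,fx=3,fy=3)]))"
```

```text
side [array([0.649, 0.287]), array([0.444, 0.302]), array([0.521, 0.204]), array([0.631, 0.179]), array([0.432, 0.204])]
top [array([0.631, 0.176]), array([0.437, 0.197])]
t 8.9 ee [0.5609 0.1756 0.2411] yaw tool-y deg 8.3 z [ 0.0002  0.0042 -1.    ] w 0.0772 F [0.3104 0.2427 0.0119] T [-0.0227 -0.013   0.0289] q [-0.6803  0.241   0.3615  1.5571 -0.0905  1.3579 -0.1645]
tool shift to goal [ 0.0363 -0.0351  0.1252]
```

View pics/c2.png

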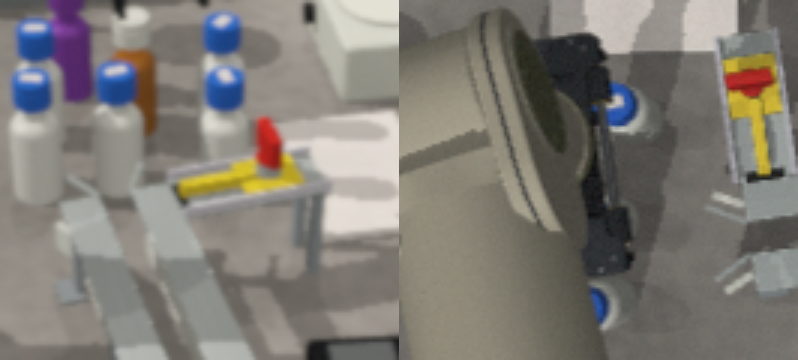

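The gate is fully open with its wing up at side crop (268,143), and all the bottles are where they were. Next is the middle bottle C.

Call:
drive_tool --moves '[[[0.012,-0.012,0.005,0,0,0.01,0.9],[0.012,-0.012,0.02,0,0,0,0.9],[0.011,-0.011,0.025,0,0,0,0.9],[0,0,0.025,0,0,0,0.9],[0,0,0.025,0,0,0,0.9],[0,0,0.025,0,0,0,0.9],[0,0,0,0,0,0,0.4],[0,0,0,0,0,0,0.3],[0,0,0,0,0,0,0.3],[0,0,0,0,0,0,0.3]]]' --squeeze 25

```text
time: 9.9
ee_pos: [0.5255, 0.1988, 0.1162]
eef_rot: [0.661, 0.75, 0.001, 0.0]
ft_force: [-0.1, 0.5, 0.4]
width: 0.0541
grip_force: 0.0
```

Call:
drive_tool --moves '[[[0,0,0,0,0,0,0.3],[0,0,0,0,0,0,0.3],[0,0,-0.002,0,0,0,0.3],[0,0,0,0,0,0,0.3]]]'

```text
time: 10.3
ee_pos: [0.5245, 0.1984, 0.1166]
eef_rot: [0.661, 0.75, -0.0, -0.0]
ft_force: [0.2, 0.6, -3.0]
width: 0.0386
grip_force: 24.8
```

```bash
cat >> st.py <<'E'
O=np.array([.521,-.111]);ex=np.array([.1345,-.9909]);ey=-np.array([ex[1],-ex[0]])
d=e[:2]-O;print("carrier xy",d@ex,d@ey)
E
python3 st.py
```

```text
t 10.3 ee [0.5245 0.1984 0.1166] yaw tool-y deg 7.2 z [-0.0001 -0.     -1.    ] w 0.0386 F [ 0.2414  0.584  -2.9739] T [-0.0987 -0.0027  0.0315] q [-0.7229  0.2794  0.3266  1.7801 -0.0995  1.0984 -0.2366]
carrier xy -0.3061518677569662 0.045074223803200135
```

Call:
drive_tool --moves '[[[0,0,0.002,0,0,0,0.3],[0,0,0,0,0,0,0.8],[0,0,0,0,0,0,0.8],[0.007,0,0,0,0,0,0.8],[0,0,0,0,0,0,0.4],[0,0,0,0,0,0,0.3],[0,0,0,0,0,0,0.3],[0,0,0,0,0,0,0.3],[0,0,-0.003,0,0,0,0.3],[0,0,0,0,0,0,0.3]]]'

```text
time: 11.3
ee_pos: [0.5237, 0.2053, 0.1177]
eef_rot: [0.661, 0.75, 0.0, -0.0]
ft_force: [-0.3, 0.5, -2.7]
width: 0.0395
grip_force: 25.0
```

```bash
python3 st.py;python3 caps.py
```

```text
t 11.3 ee [0.5237 0.2053 0.1177] yaw tool-y deg 7.2 z [ 0.  0. -1.] w 0.0395 F [-0.342   0.5038 -2.6544] T [-0.0785  0.0083  0.056 ] q [-0.7311  0.2816  0.3232  1.7745 -0.0991  1.1014 -0.2489]
carrier xy -0.31303956350550555 0.04522733397026513
side [array([0.648, 0.286]), array([0.438, 0.301]), array([0.527, 0.209]), array([0.632, 0.178]), array([0.432, 0.204])]
top [array([0.651, 0.293]), array([0.633, 0.18 ])]
```

Call:
drive_tool --moves '[[[-0.022,-0.0113,0,0,0,-0.008,0.3],[-0.022,-0.0113,0,0,0,0,0.3],[-0.022,-0.0113,0,0,0,0,0.3],[-0.022,-0.0113,0,0,0,0,0.3],[0,0,0,0,0,0,0.3],[0,0,0,0,0,0,0.3]]]'

```text
time: 12.0
ee_pos: [0.4905, 0.1121, 0.1177]
eef_rot: [0.659, 0.753, 0.0, -0.0]
ft_force: [0.1, 0.3, -3.5]
width: 0.0393
grip_force: 25.0
```

```bash
python3 st.py;python3 caps.py; python3 -c "
import cv2,numpy as np
a=cv2.imread('pics/x_side.png');b=cv2.imread('pics/x_top.png')
cv2.imwrite('pics/c3.png',np.hstack([cv2.resize(a[120:240,190:323],None,fx=3,fy=3),cv2.resize(b[140:260,130:263],None,fx=3,fy=3)]))"
```

```text
t 12.0 ee [0.4905 0.1121 0.1177] yaw tool-y deg 7.6 z [ 0.0003  0.0006 -1.    ] w 0.0393 F [ 0.0551  0.2617 -3.4515] T [-0.0036  0.0039  0.0139] q [-0.6552  0.1521  0.3699  1.926  -0.0629  1.074  -0.1263]
carrier xy -0.22516850165578622 -0.00020010585593942894
side [array([0.649, 0.287]), array([0.437, 0.312]), array([0.631, 0.179]), array([0.493, 0.118])]
top [array([0.649, 0.293]), array([0.632, 0.183]), array([0.445, 0.308])]
```

View pics/c3.png

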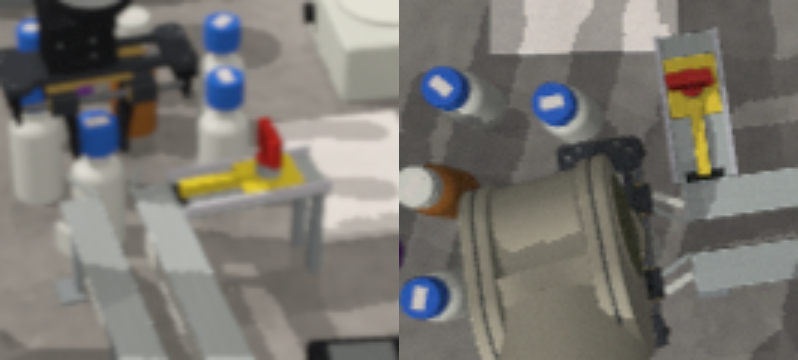

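The bottle is upright and centred in front of the mouth (side crop 95,170), so I'll slide it in.

Call:
drive_tool --moves '[[[-0.01,0,0,0,0,0,0.3],[-0.015,0,0,0,0,0,0.3],[-0.015,0,0,0,0,0,0.3],[-0.015,0,0,0,0,0,0.3],[-0.015,0,0,0,0,0,0.3]]]'

```text
time: 12.6
ee_pos: [0.5001, 0.042, 0.1175]
eef_rot: [0.658, 0.753, -0.0, 0.0]
ft_force: [0.5, 0.1, -2.7]
width: 0.0395
grip_force: 25.0
```

Call:
drive_tool --moves '[[[-0.02,0,0,0,0,0,0.3],[-0.02,0,0,0,0,0,0.3],[-0.02,0,0,0,0,0,0.3],[-0.02,0,0,0,0,0,0.3],[-0.02,0,0,0,0,0,0.3]]]'

```text
time: 13.1
ee_pos: [0.5134, -0.0573, 0.1175]
eef_rot: [0.658, 0.753, -0.0, 0.0]
ft_force: [0.1, -0.4, -2.7]
width: 0.0396
grip_force: 25.0
```

```bash
python3 st.py
```

```text
t 13.1 ee [ 0.5134 -0.0573  0.1175] yaw tool-y deg 7.7 z [-0.0001 -0.0003 -1.    ] w 0.0396 F [ 0.0881 -0.3963 -2.6607] T [-0.0761  0.0405  0.0456] q [-0.4305  0.1895  0.5029  1.8987 -0.1029  1.0786  0.248 ]
carrier xy -0.05419370223519673 -0.00035120784364217367
```

Call:
drive_tool --moves '[[[-0.02,0,0,0,0,0,0.3],[-0.02,0,0,0,0,0,0.3],[-0.02,0,0,0,0,0,0.3],[-0.02,0,0,0,0,0,0.3],[-0.02,0,0,0,0,0,0.3],[-0.02,0,0,0,0,0,0.3],[-0.02,0,0,0,0,0,0.3],[-0.02,0,0,0,0,0,0.3],[-0.02,0,0,0,0,0,0.3],[-0.007,0,0,0,0,0,0.3]]]'

```text
time: 14.1
ee_pos: [0.5378, -0.2441, 0.1174]
eef_rot: [0.659, 0.752, -0.001, 0.0]
ft_force: [-0.2, 0.7, -3.3]
width: 0.0398
grip_force: 25.0
```

Call:
drive_tool --moves '[[[0,0,0.002,0,0,0,0.3],[0,0,0,0,0,0,0.7],[0,0,0,0,0,0,0.7],[0,0,-0.02,0,0,0,0.7],[0,0,-0.03,0,0,0,0.9],[0.02,0,-0.03,0,0,0,0.9],[0.03,0,0,0,0,0,0.9],[0.04,0,0,0,0,0,0.9],[0.04,-0.005,0,0,0,0,0.9],[0.04,-0.005,0,0,0,0,0.9]]]'

```text
time: 15.1
ee_pos: [0.5052, -0.072, 0.196]
eef_rot: [0.658, 0.753, 0.001, 0.0]
ft_force: [1.3, 0.8, -0.2]
width: 0.0781
grip_force: 0.0
```

Call:
drive_tool --moves '[[[0.04,-0.005,0,0,0,0,0.9],[0.04,-0.005,0,0,0,0,0.9],[0.04,-0.005,0,0,0,0,0.9],[0.04,-0.005,0,0,0,0,0.9],[0.04,-0.005,0,0,0,0,0.9],[0.02,-0.005,0,0,0,0,0.9],[0.02,-0.005,0,0,0,0,0.9],[0,0,0,0,0,0,0.9],[0,0,0,0,0,0,0.9]]]'

```text
time: 16.0
ee_pos: [0.4387, 0.1591, 0.1959]
eef_rot: [0.658, 0.753, 0.0, 0.0]
ft_force: [-0.2, -0.3, 0.1]
width: 0.0784
grip_force: 0.0
```

```bash
python3 caps.py;python3 st.py .433 .207 .116
```

```text
side [array([0.649, 0.287]), array([0.444, 0.303]), array([0.631, 0.179]), array([0.432, 0.203]), array([ 0.536, -0.239])]
top [array([0.649, 0.292]), array([0.632, 0.182]), array([ 0.536, -0.236])]
t 16.1 ee [0.4391 0.1581 0.1958] yaw tool-y deg 7.6 z [ 0.0005  0.0002 -1.    ] w 0.0782 F [0.2011 0.6371 0.1528] T [-0.0615  0.0302  0.0174] q [-0.7028 -0.0112  0.259   1.9122  0.0031  1.2397 -0.3116]
tool shift to goal [0.0493 0.0004 0.0798]
carrier xy -0.27762468676500596 -0.04499084914592522
```

Call:
drive_tool --moves '[[[0.024,0,0,0,0,0,0.9],[0.024,0,0,0,0,0,0.9],[0,0,0.02,0,0,0,0.9],[0,0,0.02,0,0,0,0.9],[0,0,0.02,0,0,0,0.9],[0,0,0.019,0,0,0,0.9],[0,0,0,0,0,0,0.3],[0,0,0,0,0,0,0.3],[0,0,0,0,0,0,0.3],[0,0,0,0,0,0,0.3]]]'

```text
time: 17.1
ee_pos: [0.433, 0.2065, 0.1176]
eef_rot: [0.658, 0.753, 0.001, 0.0]
ft_force: [-0.1, -0.3, -0.4]
width: 0.0541
grip_force: 0.0
```

Call:
drive_tool --moves '[[[0,0,0,0,0,0,0.3],[0,0,0,0,0,0,0.3],[0,0,-0.003,0,0,0,0.3],[0,0,0,0,0,0,0.3],[0,0,0,0,0,0,0.3]]]'

```text
time: 17.6
ee_pos: [0.4323, 0.2063, 0.1195]
eef_rot: [0.658, 0.753, -0.0, -0.0]
ft_force: [0.7, -0.9, -1.6]
width: 0.0392
grip_force: 25.0
```

```bash
python3 st.py;python3 caps.py
```

```text
t 17.6 ee [0.4323 0.2063 0.1195] yaw tool-y deg 7.7 z [-0.0002 -0.0001 -1.    ] w 0.0392 F [ 0.6609 -0.8502 -1.5854] T [-0.1099  0.0374 -0.0214] q [-0.7444  0.0962  0.2149  1.9745 -0.0234  1.0735 -0.3853]
carrier xy -0.3263209457603091 -0.04526846498278529
side [array([0.649, 0.287]), array([0.445, 0.297]), array([0.434, 0.211]), array([0.632, 0.178]), array([ 0.535, -0.239])]
top [array([0.649, 0.292]), array([0.632, 0.182]), array([ 0.536, -0.236])]
```

Call:
drive_tool --moves '[[[-0.02,0.0095,0,0,0,0,0.3],[-0.02,0.0095,0,0,0,0,0.3],[-0.02,0.0095,0,0,0,0,0.3],[-0.02,0.009,0,0,0,0,0.3],[-0.02,0.008,0,0,0,0,0.3],[-0.005,0,0,0,0,0,0.3],[-0.015,0,0,0,0,0,0.3],[-0.015,0,0,0,0,0,0.3],[-0.015,0,0,0,0,0,0.3],[-0.015,0,0,0,0,0,0.3]]]'

```text
time: 18.7
ee_pos: [0.4992, 0.0489, 0.1194]
eef_rot: [0.658, 0.753, -0.0, -0.0]
ft_force: [0.2, -1.5, -2.5]
width: 0.0396
grip_force: 25.0
```

```bash
python3 st.py
```

```text
t 18.7 ee [0.4992 0.0489 0.1194] yaw tool-y deg 7.7 z [-0.0004  0.0003 -1.    ] w 0.0396 F [ 0.1823 -1.4634 -2.5415] T [-0.1699  0.0237  0.0376] q [-0.5255  0.147   0.3655  1.9272 -0.0598  1.0781 -0.0005]
carrier xy -0.16142386122330846 -9.09315186382359e-05
```

Call:
drive_tool --moves '[[[-0.02,0,0,0,0,0,0.3],[-0.022,0,0,0,0,0,0.3],[-0.022,0,0,0,0,0,0.3],[-0.022,0,0,0,0,0,0.3],[-0.022,0,0,0,0,0,0.3],[-0.022,0,0,0,0,0,0.3],[-0.022,0,0,0,0,0,0.3],[-0.022,0,0,0,0,0,0.3],[-0.022,0,0,0,0,0,0.3],[-0.02,0,0,0,0,0,0.3]]]'

```text
time: 19.7
ee_pos: [0.5284, -0.1654, 0.1193]
eef_rot: [0.658, 0.753, 0.0, -0.0]
ft_force: [0.6, -0.4, -3.1]
width: 0.0393
grip_force: 25.0
```

Call:
drive_tool --moves '[[[-0.011,0,0,0,0,0,0.3],[-0.008,0,0,0,0,0,0.3],[0,0,0,0,0,0,0.3]]]'

```text
time: 20.0
ee_pos: [0.5309, -0.1843, 0.1194]
eef_rot: [0.658, 0.753, -0.0, -0.0]
ft_force: [-0.6, -0.7, -2.6]
width: 0.0393
grip_force: 25.0
```

```bash
python3 st.py;python3 caps.py
```

```text
t 20.0 ee [ 0.5309 -0.1843  0.1194] yaw tool-y deg 7.6 z [-0.0002  0.     -1.    ] w 0.0393 F [-0.6234 -0.6964 -2.5869] T [-0.0434  0.0703 -0.0003] q [-0.1918  0.2958  0.524   1.7826 -0.1638  1.1066  0.5204]
carrier xy 0.07395789378448923 -7.600906754822074e-05
side [array([0.444, 0.302]), array([ 0.535, -0.212])]
top [array([0.649, 0.293]), array([0.632, 0.182]), array([0.445, 0.308])]
```

Call:
drive_tool --moves '[[[0,0,0.003,0,0,0,0.3],[0,0,0,0,0,0,0.7],[0,0,0,0,0,0,0.7],[0,0,-0.02,0,0,0,0.7],[0,0,-0.03,0,0,0,0.9],[0.02,0,-0.03,0,0,0,0.9],[0.03,0,0,0,0,0,0.9],[0.04,0,0,0,0,0,0.9],[0.04,0,0,0,0,0,0.9],[0.04,0,0,0,0,0,0.9]]]'

```text
time: 21.1
ee_pos: [0.5078, -0.0137, 0.1967]
eef_rot: [0.658, 0.753, 0.0, 0.0]
ft_force: [1.2, -0.3, -0.0]
width: 0.0782
grip_force: 0.0
```

Call:
drive_tool --moves '[[[0.04,0,0,0,0,0,0.9],[0.04,0,0,0,0,0,0.9],[0.04,-0.005,0,0,0,0,0.9],[0.04,-0.005,0,0,0,0,0.9],[0.04,-0.005,0,0,0,0,0.9],[0.04,-0.005,0,0,0,0,0.9],[0.03,0,0,0,0,0,0.9],[0.02,0,0,0,0,0,0.9],[0,0,0,0,0,0,0.9],[0,0,0,0,0,0,0.9]]]'

```text
time: 22.1
ee_pos: [0.4495, 0.269, 0.1964]
eef_rot: [0.658, 0.753, -0.0, 0.0]
ft_force: [-0.4, -0.3, -0.3]
width: 0.0784
grip_force: 0.0
```

```bash
python3 caps.py;python3 st.py .444 .305 .116
```

```text
side [array([0.648, 0.287]), array([0.444, 0.303]), array([0.631, 0.179]), array([ 0.533, -0.212])]
top [array([0.649, 0.292]), array([0.632, 0.184]), array([ 0.536, -0.236]), array([ 0.532, -0.178])]
t 22.2 ee [0.45   0.2681 0.1966] yaw tool-y deg 7.6 z [ 0.0002 -0.0002 -1.    ] w 0.0781 F [-0.0616 -0.7428 -0.0854] T [-0.1243  0.0128 -0.0105] q [-0.7673  0.1226  0.1547  1.7724 -0.0196  1.2481 -0.475 ]
tool shift to goal [ 0.0374 -0.0011  0.0806]
carrier xy -0.38517122270899723 -0.019377328614284615
```

Call:
drive_tool --moves '[[[0.019,0,0,0,0,0,0.9],[0.018,-0.001,0,0,0,0,0.9],[0,0,0.02,0,0,0,0.9],[0,0,0.02,0,0,0,0.9],[0,0,0.02,0,0,0,0.9],[0,0,0.02,0,0,0,0.9],[0,0,0,0,0,0,0.3],[0,0,0,0,0,0,0.3],[0,0,0,0,0,0,0.3],[0,0,0,0,0,0,0.3]]]'

```text
time: 23.2
ee_pos: [0.4442, 0.3062, 0.1177]
eef_rot: [0.658, 0.753, 0.001, 0.0]
ft_force: [0.9, 0.5, -0.2]
width: 0.054
grip_force: 0.0
```

Call:
drive_tool --moves '[[[0,0,0,0,0,0,0.3],[0,0,0,0,0,0,0.3],[0,0,-0.003,0,0,0,0.3],[0,0,0,0,0,0,0.3],[0,0,0,0,0,0,0.3]]]'

```text
time: 23.7
ee_pos: [0.4436, 0.3056, 0.1194]
eef_rot: [0.658, 0.753, -0.0, -0.0]
ft_force: [-0.5, 0.4, -2.4]
width: 0.0392
grip_force: 25.0
```

```bash
python3 st.py
```

```text
t 23.7 ee [0.4436 0.3056 0.1194] yaw tool-y deg 7.7 z [-0.0001 -0.0001 -1.    ] w 0.0392 F [-0.4631  0.424  -2.4321] T [-0.1103  0.0772 -0.094 ] q [-0.7993  0.225   0.1257  1.8244 -0.0315  1.0943 -0.5283]
carrier xy -0.4232500846009655 -0.020637823826546678
```

Call:
drive_tool --moves '[[[-0.02,0.003,0,0,0,0,0.3],[-0.025,0.003,0,0,0,0,0.3],[-0.025,0.003,0,0,0,0,0.3],[-0.025,0.003,0,0,0,0,0.3],[-0.025,0.003,0,0,0,0,0.3],[-0.025,0.003,0,0,0,0,0.3],[-0.025,0.0026,0,0,0,0,0.3],[-0.025,0,0,0,0,0,0.3],[-0.015,0,0,0,0,0,0.3],[-0.015,0,0,0,0,0,0.3]]]'

```text
time: 24.7
ee_pos: [0.4941, 0.0845, 0.1194]
eef_rot: [0.658, 0.753, -0.0, -0.0]
ft_force: [-0.0, 0.7, -2.9]
width: 0.0393
grip_force: 25.0
```

Call:
drive_tool --moves '[[[-0.015,0,0,0,0,0,0.3],[-0.015,0,0,0,0,0,0.3],[-0.015,0,0,0,0,0,0.3],[0,0,0,0,0,0,0.3]]]'

```text
time: 25.1
ee_pos: [0.5002, 0.0387, 0.1194]
eef_rot: [0.659, 0.752, -0.0, 0.0]
ft_force: [0.3, 0.2, -1.6]
width: 0.0393
grip_force: 25.0
```

```bash
python3 st.py
```

```text
t 25.1 ee [0.5002 0.0387 0.1194] yaw tool-y deg 7.5 z [-0.0001 -0.0007 -1.    ] w 0.0393 F [ 0.2758  0.1806 -1.6355] T [-0.0082  0.1105  0.0002] q [-0.4699  0.1465  0.3265  1.9252 -0.0524  1.0783  0.0091]
carrier xy -0.15115947825727558 -0.00043544231042936236
```

Sliding on to x = +19 mm.

Call:
drive_tool --moves '[[[-0.02,0,0,0,0,0,0.3],[-0.02,0,0,0,0,0,0.3],[-0.02,0,0,0,0,0,0.3],[-0.02,0,0,0,0,0,0.3],[-0.02,0,0,0,0,0,0.3],[-0.02,0,0,0,0,0,0.3],[-0.02,0,0,0,0,0,0.3],[-0.02,0,0,0,0,0,0.3],[-0.01,0,0,0,0,0,0.3],[0,0,0,0,0,0,0.3]]]'

```text
time: 26.1
ee_pos: [0.5229, -0.1281, 0.1194]
eef_rot: [0.659, 0.752, -0.0, -0.0]
ft_force: [0.4, -0.2, -2.4]
width: 0.0393
grip_force: 25.0
```

```bash
python3 st.py;python3 caps.py
```

```text
t 26.1 ee [ 0.5229 -0.1281  0.1194] yaw tool-y deg 7.6 z [-0.0002 -0.0002 -1.    ] w 0.0393 F [ 0.368  -0.1797 -2.4037] T [-0.0768  0.0219  0.0493] q [-0.2408  0.2346  0.4509  1.8401 -0.1141  1.0925  0.3845]
carrier xy 0.017234527950734144 -0.00043798564002118373
side [array([0.656, 0.286]), array([0.638, 0.178]), array([ 0.532, -0.187])]
top [array([0.649, 0.292]), array([0.632, 0.182])]
```

Call:
drive_tool --moves '[[[0,0,0.003,0,0,0,0.3],[0,0,0,0,0,0,0.7],[0,0,0,0,0,0,0.7],[0,0,-0.02,0,0,0,0.7],[0,0,-0.03,0,0,0,0.9],[0.02,0,-0.04,0,0,0,0.9],[0.03,0.01,0,0,0,0,0.9],[0.03,0.02,0,0,0,0,0.9],[0.03,0.02,0,0,0,0,0.9],[0.03,0.02,0,0,0,0,0.9]]]'

```text
time: 27.2
ee_pos: [0.574, 0.0225, 0.2067]
eef_rot: [0.658, 0.753, 0.0, 0.0]
ft_force: [0.1, -0.9, -0.3]
width: 0.0782
grip_force: 0.0
```

Call:
drive_tool --moves '[[[0.03,0.02,0,0,0,0,0.9],[0.03,0.02,0,0,0,0,0.9],[0.03,0.02,0,0,0,0,0.9],[0.02,0.01,0,0,0,0,0.9],[0,0.008,0,0,0,0,0.9],[0,0,0,0,0,0,0.9],[0,0,0,0,0,0,0.9]]]'

```text
time: 27.9
ee_pos: [0.6361, 0.1384, 0.2065]
eef_rot: [0.659, 0.752, -0.0, 0.0]
ft_force: [-0.0, -0.5, 0.7]
width: 0.0784
grip_force: 0.0
```

```bash
python3 caps.py;python3 st.py .632 .182 .116
```

```text
side [array([0.645, 0.288]), array([0.631, 0.179]), array([ 0.531, -0.19 ])]
top [array([ 0.536, -0.236]), array([ 0.532, -0.178]), array([ 0.523, -0.122])]
t 28.0 ee [0.636  0.1385 0.2068] yaw tool-y deg 7.6 z [ 0.0002 -0.0002 -1.    ] w 0.0784 F [ 0.3354 -0.0354 -0.4962] T [-0.1077  0.0786  0.0131] q [-0.5132  0.4024  0.3081  1.4243 -0.1222  1.3336 -0.0673]
tool shift to goal [0.0437 0.0017 0.0908]
carrier xy -0.23174038241722825 0.1475360443497781
```

Call:
drive_tool --moves '[[[0.022,0.001,0.01,0,0,0,0.9],[0.021,0.001,0,0,0,0,0.9],[0,0,0.02,0,0,0,0.9],[0,0,0.02,0,0,0,0.9],[0,0,0.02,0,0,0,0.9],[0,0,0.02,0,0,0,0.9],[0,0,0,0,0,0,0.3],[0,0,0,0,0,0,0.3],[0,0,0,0,0,0,0.3],[0,0,0,0,0,0,0.3]]]'

```text
time: 29.0
ee_pos: [0.6331, 0.1829, 0.118]
eef_rot: [0.658, 0.753, 0.001, 0.0]
ft_force: [-0.3, 0.0, -0.1]
width: 0.0538
grip_force: 0.0
```

Call:
drive_tool --moves '[[[0,0,0,0,0,0,0.3],[0,0,0,0,0,0,0.3],[0,0,-0.003,0,0,0,0.3],[0,0,0,0,0,0,0.3],[0,0,0,0,0,0,0.3]]]'

```text
time: 29.5
ee_pos: [0.6323, 0.1828, 0.1194]
eef_rot: [0.658, 0.753, -0.0, -0.0]
ft_force: [-0.4, 0.4, -1.5]
width: 0.0393
grip_force: 25.0
```

```bash
python3 st.py
```

```text
t 29.5 ee [0.6323 0.1828 0.1194] yaw tool-y deg 7.7 z [-0.0003 -0.     -1.    ] w 0.0393 F [-0.3789  0.3746 -1.4672] T [-0.0733  0.0156  0.0249] q [-0.5561  0.4798  0.2773  1.5035 -0.1373  1.1776 -0.1219]
carrier xy -0.2761531733911272 0.14979409782849507
```

Call:
drive_tool --moves '[[[0,-0.0198,0,0,0,0,0.3],[-0.005,-0.022,0,0,0,0,0.3],[-0.005,-0.022,0,0,0,0,0.3],[-0.005,-0.022,0,0,0,0,0.3],[-0.005,-0.022,0,0,0,0,0.3],[-0.005,-0.022,0,0,0,0,0.3],[-0.01,-0.02,0,0,0,0,0.3],[-0.01,0,0,0,0,0,0.3],[-0.015,0,0,0,0,0,0.3],[-0.015,0,0,0,0,0,0.3]]]'

```text
time: 30.5
ee_pos: [0.4945, 0.088, 0.1197]
eef_rot: [0.658, 0.753, 0.0, 0.0]
ft_force: [0.7, -0.2, -2.6]
width: 0.039
grip_force: 25.0
```

Call:
drive_tool --moves '[[[-0.015,0,0,0,0,0,0.3],[-0.015,0,0,0,0,0,0.3],[-0.015,0,0,0,0,0,0.3],[0,0,0,0,0,0,0.3]]]'

```text
time: 30.9
ee_pos: [0.5006, 0.0415, 0.1196]
eef_rot: [0.659, 0.752, -0.0, 0.0]
ft_force: [-0.2, -0.1, -1.7]
width: 0.0395
grip_force: 25.0
```

```bash
python3 st.py
```

```text
t 30.9 ee [0.5006 0.0415 0.1196] yaw tool-y deg 7.5 z [ 0.0005 -0.0008 -1.    ] w 0.0395 F [-0.2296 -0.0823 -1.6872] T [0.0465 0.0245 0.0257] q [-0.4998  0.1476  0.3533  1.9252 -0.0568  1.0781  0.0076]
carrier xy -0.1538626599468685 0.0003451483334780382
```

Call:
drive_tool --moves '[[[-0.015,0,0,0,0,0,0.3],[-0.02,0,0,0,0,0,0.3],[-0.02,0,0,0,0,0,0.3],[-0.02,0,0,0,0,0,0.3],[-0.02,0,0,0,0,0,0.3],[-0.015,0,0,0,0,0,0.3],[-0.006,0,0,0,0,0,0.3],[0,0,0,0,0,0,0.3]]]'

```text
time: 31.7
ee_pos: [0.5157, -0.071, 0.1195]
eef_rot: [0.658, 0.753, 0.0, 0.0]
ft_force: [-0.4, 0.0, -2.6]
width: 0.0394
grip_force: 25.0
```

```bash
python3 st.py
```

```text
t 31.7 ee [ 0.5157 -0.071   0.1195] yaw tool-y deg 7.6 z [ 0.  0. -1.] w 0.0394 F [-0.4495  0.0067 -2.5701] T [ 0.0213  0.059  -0.0093] q [-0.3472  0.1928  0.4409  1.8842 -0.0927  1.0844  0.2633]
carrier xy -0.040303493003349365 0.00014529992049713809
```

Call:
drive_tool --moves '[[[0,0,0.003,0,0,0,0.3],[0,0,0,0,0,0,0.7],[0,0,0,0,0,0,0.7],[0,0,-0.02,0,0,0,0.7],[0,0,-0.03,0,0,0,0.9],[0.02,0,-0.04,0,0,0,0.9],[0.03,0.01,0,0,0,0,0.9],[0.03,0.02,0,0,0,0,0.9],[0.03,0.02,0,0,0,0,0.9],[0.03,0.02,0,0,0,0,0.9]]]'

```text
time: 32.7
ee_pos: [0.5665, 0.0792, 0.2067]
eef_rot: [0.658, 0.753, 0.0, -0.0]
ft_force: [0.9, -0.6, 0.4]
width: 0.0779
grip_force: 0.0
```

Call:
drive_tool --moves '[[[0.03,0.02,0,0,0,0,0.9],[0.03,0.02,0,0,0,0,0.9],[0.03,0.02,0,0,0,0,0.9],[0.03,0.02,0,0,0,0,0.9],[0.03,0.02,0,0,0,0,0.9],[0,0.01,0,0,0,0,0.9],[0,0,0,0,0,0,0.9],[0,0,0,0,0,0,0.9]]]'

```text
time: 33.5
ee_pos: [0.6549, 0.2398, 0.2063]
eef_rot: [0.658, 0.753, -0.0, 0.0]
ft_force: [0.3, -0.0, -0.1]
width: 0.0782
grip_force: 0.0
```

```bash
python3 caps.py;python3 st.py .649 .290 .116
```

```text
side [array([0.648, 0.287]), array([ 0.527, -0.167])]
top [array([ 0.536, -0.236]), array([ 0.528, -0.152]), array([ 0.516, -0.07 ])]
t 33.6 ee [0.6549 0.2395 0.2069] yaw tool-y deg 7.6 z [ 0.0001  0.     -1.    ] w 0.0783 F [0.7486 0.8824 1.0594] T [-0.0647  0.0602 -0.0147] q [-0.6091  0.5079  0.2888  1.2771 -0.1416  1.3762 -0.1947]
tool shift to goal [0.0508 0.0009 0.0909]
carrier xy -0.3292989823015167 0.17978437456107232
```

Call:
drive_tool --moves '[[[0.025,0.001,0.01,0,0,0,0.9],[0.025,0,0,0,0,0,0.9],[0,0,0.02,0,0,0,0.9],[0,0,0.02,0,0,0,0.9],[0,0,0.02,0,0,0,0.9],[0,0,0.02,0,0,0,0.9],[0,0,0,0,0,0,0.3],[0,0,0,0,0,0,0.3],[0,0,0,0,0,0,0.3],[0,0,0,0,0,0,0.3]]]'

```text
time: 34.6
ee_pos: [0.65, 0.2903, 0.1181]
eef_rot: [0.658, 0.753, 0.001, 0.0]
ft_force: [0.8, 0.4, -0.6]
width: 0.054
grip_force: 0.0
```

Call:
drive_tool --moves '[[[0,0,0,0,0,0,0.3],[0,0,0,0,0,0,0.3],[0,0,-0.003,0,0,0,0.3],[0,0,0,0,0,0,0.3],[0,0,0,0,0,0,0.3]]]'

```text
time: 35.1
ee_pos: [0.6493, 0.29, 0.1193]
eef_rot: [0.658, 0.753, -0.0, -0.0]
ft_force: [-0.1, -0.1, -1.6]
width: 0.0394
grip_force: 25.0
```

```bash
python3 st.py
```

```text
t 35.1 ee [0.6493 0.29   0.1193] yaw tool-y deg 7.7 z [-0.0004 -0.0001 -1.    ] w 0.0394 F [-0.1343 -0.0997 -1.6155] T [-0.0619  0.0677  0.0059] q [-0.6585  0.5929  0.2614  1.3354 -0.1537  1.2333 -0.2548]
carrier xy -0.3801267368812938 0.18106276051320874
```

Call:
drive_tool --moves '[[[-0.016,-0.021,0,0,0,0,0.3],[-0.016,-0.023,0,0,0,0,0.3],[-0.016,-0.023,0,0,0,0,0.3],[-0.016,-0.023,0,0,0,0,0.3],[-0.016,-0.023,0,0,0,0,0.3],[-0.016,-0.023,0,0,0,0,0.3],[-0.016,-0.023,0,0,0,0,0.3],[-0.016,-0.022,0,0,0,0,0.3],[-0.01,0,0,0,0,0,0.3],[-0.015,0,0,0,0,0,0.3]]]'

```text
time: 36.1
ee_pos: [0.4905, 0.1145, 0.1199]
eef_rot: [0.658, 0.753, 0.001, -0.0]
ft_force: [0.2, -0.6, -2.4]
width: 0.0393
grip_force: 25.0
```

Call:
drive_tool --moves '[[[-0.015,0,0,0,0,0,0.3],[-0.015,0,0,0,0,0,0.3],[-0.015,0,0,0,0,0,0.3],[-0.015,0,0,0,0,0,0.3],[0,0,0,0,0,0,0.3]]]'

```text
time: 36.6
ee_pos: [0.4992, 0.0527, 0.1197]
eef_rot: [0.659, 0.752, -0.0, 0.0]
ft_force: [1.3, 1.2, -2.8]
width: 0.0395
grip_force: 25.0
```

```bash
python3 st.py
```

```text
t 36.6 ee [0.4992 0.0527 0.1197] yaw tool-y deg 7.5 z [ 0.0006 -0.0007 -1.    ] w 0.0395 F [ 1.334   1.2343 -2.8345] T [0.0412 0.0991 0.0273] q [-0.5356  0.147   0.3678  1.9267 -0.0589  1.0779 -0.0126]
carrier xy -0.16508895462381476 0.00045067742382524754
```

Call:
drive_tool --moves '[[[-0.015,0,0,0,0,0,0.3],[-0.015,0,0,0,0,0,0.3],[-0.015,0,0,0,0,0,0.3],[-0.015,0,0.001,0,0,0,0.3],[-0.01,0,0.001,0,0,0,0.3],[-0.005,0,0,0,0,0,0.3],[0,0,0,0,0,0,0.3]]]'

```text
time: 37.3
ee_pos: [0.5086, -0.0194, 0.1175]
eef_rot: [0.658, 0.753, 0.0, -0.0]
ft_force: [-0.9, 1.4, -2.8]
width: 0.039
grip_force: 25.0
```

```bash
python3 st.py
```

```text
t 37.3 ee [ 0.5086 -0.0194  0.1175] yaw tool-y deg 7.7 z [-0.0001  0.0002 -1.    ] w 0.039 F [-0.8555  1.3879 -2.7537] T [-0.1154  0.0196  0.0341] q [-0.439   0.1679  0.425   1.9139 -0.0786  1.0759  0.1519]
carrier xy -0.09245652588795662 6.022708919740983e-05
```

Call:
drive_tool --moves '[[[0,0,0.001,0,0,0,0.3],[0,0,0,0,0,0,0.7],[0,0,0,0,0,0,0.7],[0,0,-0.02,0,0,0,0.7],[0,0,-0.03,0,0,0,0.9],[0,0,-0.04,0,0,0,0.9],[0.02,0.03,0,0,0,0,0.9],[0.02,0.04,0,0,0,0,0.9],[0.01,0.04,0,0,0,0,0.5],[0,0.04,0,0,0,0,0.5]]]'

```text
time: 38.3
ee_pos: [0.6518, 0.0537, 0.2065]
eef_rot: [0.657, 0.754, 0.001, -0.0]
ft_force: [0.5, -0.9, 0.8]
width: 0.0686
grip_force: 0.0
```

Call:
drive_tool --moves '[[[0,0,0,0,0,0,0.5],[0,0,0,0,0,0,0.5]]]'

```text
time: 38.5
ee_pos: [0.6506, 0.0502, 0.2055]
eef_rot: [0.658, 0.753, -0.001, -0.0]
ft_force: [-0.1, -0.5, -0.4]
width: 0.0541
grip_force: 0.0
```

```bash
python3 caps.py;python3 st.py .6508 .048 .1435; python3 -c "
import cv2,numpy as np
a=cv2.imread('pics/x_side.png');b=cv2.imread('pics/x_top.png')
cv2.imwrite('pics/c4.png',np.hstack([cv2.resize(a[120:290,190:323],None,fx=3,fy=3),cv2.resize(b[120:290,200:333],None,fx=3,fy=3)]))"
```

```text
side [array([ 0.524, -0.145])]
top [array([ 0.536, -0.236]), array([ 0.531, -0.178]), array([ 0.52 , -0.124]), array([ 0.516, -0.072]), array([ 0.509, -0.017])]
t 38.6 ee [0.65   0.0497 0.2068] yaw tool-y deg 7.6 z [ 0.0001  0.0002 -1.    ] w 0.0476 F [-0.4814  1.0709  0.0438] T [-0.0845 -0.0012  0.0107] q [-0.4466  0.4135  0.4076  1.4258 -0.1647  1.3358  0.1021]
tool shift to goal [-0.0018  0.0006  0.0633]
carrier xy -0.14192513116993574 0.1494193311678189
```

View pics/c4.png

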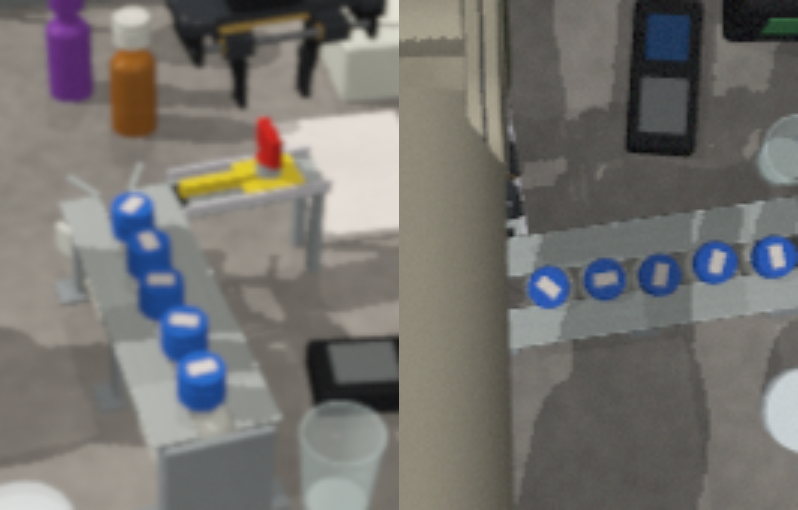

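All five bottles stand in the rail in a row (side crop 135,215 to 200,380), and the gate is still open. Next I grip the wing and shut the gate.

Call:
drive_tool --moves '[[[-0.002,0.0005,0.02,0,0,0,0.5],[0,0,0.02,0,0,0,0.5],[0,0,0.015,0,0,0,0.5],[0,0,0.008,0,0,0,0.5],[0,0,0,0,0,0,0],[0,0,0,0,0,0,0],[0,0,0,0,0,0,0],[0,0,0,0,0,0,0],[0,0,0,0,0,0,0],[0,0,0,0,0,0,0]]]' --squeeze 20

```text
time: 39.6
ee_pos: [0.6511, 0.0481, 0.1438]
eef_rot: [0.658, 0.753, -0.0, -0.0]
ft_force: [-2.9, 0.4, 3.1]
width: 0.0141
grip_force: 20.0
```

```bash
python3 st.py .5617 .0359 .1435
```

```text
t 39.6 ee [0.6511 0.0481 0.1438] yaw tool-y deg 7.7 z [-0.0004  0.0002 -1.    ] w 0.0141 F [-2.9194  0.3557  3.0914] T [-0.1127  0.6631  0.056 ] q [-0.437   0.4591  0.3954  1.4996 -0.183   1.2198  0.1186]
tool shift to goal [-0.0002 -0.0902  0.0003]
carrier xy -0.14017252620876358 0.15028086375570665
```

Call:
drive_tool --moves '[[[0,-0.006,0,0,0,0,0],[0,-0.011,0,0,0,0,0],[0,-0.011,0,0,0,0,0],[0,-0.011,0,0,0,0,0],[0,-0.011,0,0,0,0,0],[0,-0.011,0,0,0,0,0],[0,-0.011,0,0,0,0,0],[0,-0.011,0,0,0,0,0],[0,-0.008,0,0,0,0,0],[0,-0.002,0,0,0,0,0]]]'

```text
time: 40.6
ee_pos: [0.5609, 0.036, 0.1444]
eef_rot: [0.658, 0.753, 0.002, 0.002]
ft_force: [22.0, 1.2, -6.6]
width: 0.0135
grip_force: 20.0
```

```bash
python3 st.py
```

```text
t 40.6 ee [0.5609 0.036  0.1444] yaw tool-y deg 7.7 z [ 0.0066  0.0009 -1.    ] w 0.0135 F [21.9598  1.2341 -6.6161] T [ 0.2538 -4.7451  0.0106] q [-0.4931  0.2524  0.404   1.7574 -0.1081  1.1469  0.0775]
carrier xy -0.1402726279663585 0.05933341979060919
```

Call:
drive_tool --moves '[[[0,0.002,0,0,0,-0.015,0],[0,0,0,0,0,0,0],[0,0,0.003,0,0,0,0],[0,0,0.003,0,0,0,0],[0,0,0.003,0,0,0,0],[0,0,0.003,0,0,0,0],[0,0,0.002,0,0,0,0],[0,0,0,0,0,0,0],[0,0,0,0,0,0,0]]]' --squeeze 30

```text
time: 41.5
ee_pos: [0.5616, 0.036, 0.131]
eef_rot: [0.653, 0.758, 0.001, 0.0]
ft_force: [1.0, 0.6, 13.6]
width: 0.0139
grip_force: 30.0
```

```bash
python3 st.py; python3 -c "
from h import *
a=snap('side','s5');cv2.imwrite('pics/c5.png',cv2.resize(a[120:240,190:323],None,fx=4,fy=4)[...,::-1])"
```

```text
t 41.5 ee [0.5616 0.036  0.131 ] yaw tool-y deg 8.5 z [ 0.002   0.0008 -1.    ] w 0.0139 F [ 1.0014  0.6214 13.5586] T [-0.0375 -0.2359 -0.2552] q [-0.4871  0.2712  0.4     1.7655 -0.1165  1.1259  0.0984]
carrier xy -0.14021483484396713 0.06005367637789554
```

View pics/c5.png

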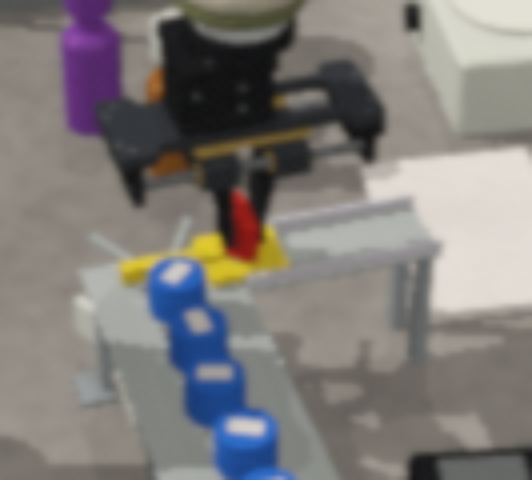

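The gate is shut with its tongue across the slot (crop 125–285, 265). The stud is at the bottom: 13 mm down, with 13.6 N. Now I turn it clockwise.

Call:
drive_tool --moves '[[[0,0,0,0,0,0.13,0],[0,0,0,0,0,0.14,0],[0,0,0,0,0,0.14,0],[0,0,0,0,0,0.14,0],[0,0,0,0,0,0.14,0],[0,0,0,0,0,0.14,0],[0,0,0,0,0,0.14,0],[0,0,0,0,0,0.14,0],[0,0,0,0,0,0.14,0],[0,0,0,0,0,0.14,0]]]'

```text
time: 42.55
ee_pos: [0.5616, 0.0361, 0.131]
eef_rot: [0.987, 0.161, 0.001, -0.0]
ft_force: [0.5, 0.1, 16.1]
width: 0.0137
grip_force: 30.0
```

Call:
drive_tool --moves '[[[0,0,0,0,0,0.1,0],[0,0,0,0,0,0.04,0],[0,0,0,0,0,0,0],[0,0,0,0,0,0,0]]]'

```text
time: 42.95
ee_pos: [0.5616, 0.0361, 0.131]
eef_rot: [0.995, 0.095, 0.001, -0.0]
ft_force: [0.8, 0.3, 16.0]
width: 0.0136
grip_force: 30.0
```

```bash
python3 st.py
```

```text
t 42.95 ee [0.5616 0.0361 0.131 ] yaw tool-y deg -79.1 z [ 0.0017  0.001  -1.    ] w 0.0136 F [ 0.813   0.2952 15.9504] T [-0.0233  0.0376  0.2158] q [-0.6735  0.2961  0.6251  1.7746 -0.1909  1.1298 -1.3681]
carrier xy -0.14030484280316538 0.060003063260432275
```

Call:
drive_tool --moves '[[[0,0,-0.002,0,0,-0.015,0],[0,0,0,0,0,0,0],[0,0,0,0,0,0,0.4],[0,0,0,0,0,0,0.4],[0,0,0,0,0,0,0.4],[0,0,-0.02,0,0,0,0.4],[0,0,-0.03,0,0,0,0.4],[0,0,-0.04,0,0,0,0.4],[0.04,0,-0.04,0,0,0,0.4],[0.04,0,0,0,0,0,0.4]]]'

```text
time: 43.95
ee_pos: [0.6369, 0.0516, 0.2627]
eef_rot: [0.995, 0.102, 0.004, -0.001]
ft_force: [0.7, 0.5, 0.4]
width: 0.0347
grip_force: 0.0
```

Call:
drive_tool --moves '[[[0.04,0,0,0,0,0,0.4],[0.03,0,0,0,0,0,0.4],[0,0,0,0,0,0,0.4],[0,0,0,0,0,0,0.4]]]'

```text
time: 44.35
ee_pos: [0.7031, 0.0651, 0.2554]
eef_rot: [0.995, 0.102, -0.001, 0.0]
ft_force: [0.9, -0.3, 0.5]
width: 0.0348
grip_force: 0.0
```

```bash
python3 st.py; python3 -c "
from h import *
a=snap('side','s6');b=snap('top','t6');
red=lambda im:np.argwhere((im[...,0]>120)&(im[...,1]<60)&(im[...,2]<60))[:,::-1].mean(0)
print(red(a),red(b))
cv2.imwrite('pics/c6.png',np.hstack([cv2.resize(a[120:290,190:323],None,fx=3,fy=3),cv2.resize(b[120:290,200:333],None,fx=3,fy=3)])[...,::-1])"
```

```text
t 44.35 ee [0.7031 0.0651 0.2554] yaw tool-y deg -78.3 z [-0.0024 -0.0012 -1.    ] w 0.0348 F [ 0.9359 -0.3062  0.4988] T [-0.0685  0.1501  0.0195] q [-0.5426  0.5617  0.6278  1.1813 -0.3178  1.4957 -1.3329]
carrier xy -0.14999238950351299 0.20411096546000396
[249.7114094  175.95302013] [230.81578947 196.89473684]
```

View pics/c6.png

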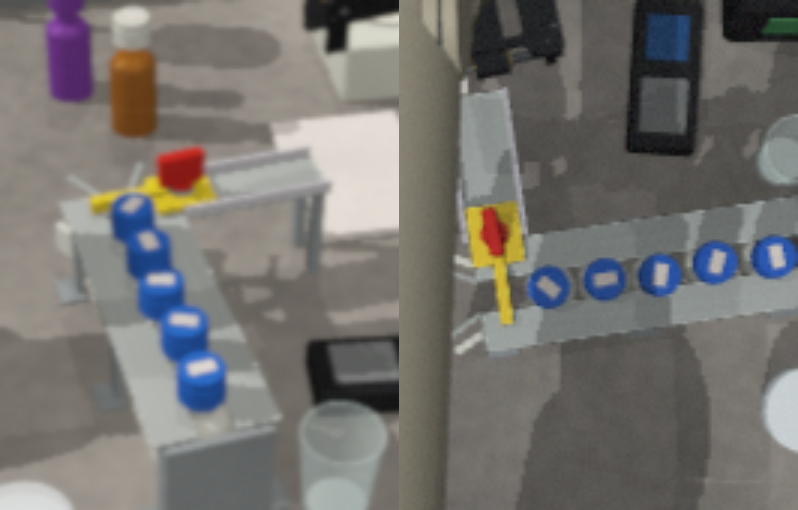

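The gate is shut and the stud is down and locked: its image position (249.7, 176.0) matches the locked start (249.7, 175.9). All five bottles are inside, and the amber and purple bottles are untouched.

```bash
python3 -c "
from bench import r
print(r.close_job())"
```

```text
the job is handed in; nothing more can be done
None
```

The job is handed in: all five blue-capped bottles stand in the rail past the gate, the gate is shut with its stud pushed in and locked, and nothing else on the bench was moved.

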